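Release the scroll carving from its work holder

TASK

Two work holders each pin down a board with a limewood carving. Release the one with the two scrolls: pull the T-handle of its sprung plunger up, give it a quarter turn so that it stays latched open, then slide the board out from under the bridge and set it down gently in the middle of the cork mat, carving up. Leave the plunger latched open and the other holder's round carving where it is.

Things in the scene. Friction and masses are not known exactly. Their poses are not given: they have to be found in the camera images.
- plunger_grip (a point): Centre of the scroll holder's black T-handle: bar 50 long (x) x 13 thick (y, pinch) x 22 mm tall, on a vertical stem. 86 mm above bench at home, its x along the board's. Pulls up to 22 mm against a 6-11 N spring. Below, its cross-pin sits in a slotted collar (rim 58 mm high): lifted over 12 mm (best 17) it turns 90 deg either way; turned 45 deg or more and let go it rests on the rim, 98 mm high.
- scroll_carrier: Board with the scroll carving. Origin: underside, below carving's middle, 12 mm above bench at start; x to plunger, z up. Board 90 (x) x 84 x 15 mm; tongue to x=110, 44 wide, under the bridge (80 wide, 43 mm high), pinned at x=90. Carving 76 (x) x 44 mm (y, flat sides, pinch), 15-60 mm above origin. 0.2-0.45 kg. Unpinned it slides along -x; clear of bridge after 50 mm (slide 65), then lift.
- mat: Cork mat fixed on the bench between the holders, 180 mm (x) by 130 mm (y), 6 mm thick. Origin: middle of its underside, at bench height; z up. The board goes here, its carving over the mat's middle; any yaw.
- round_carrier: The other board of the same make, with a round turned carving (56 mm across, 45 mm tall), pinned in the other holder of the same kind. Origin: underside of the board below the carving's middle; x towards its plunger, z up. To be left alone.
Things that resemble listed ones, but are neither listed nor needed, are in the scene too. What is shaped like the part that bears plunger_grip but yellow is not meant.

How it is judged (in metres and radians):
On the way:
1. the scroll holder's plunger stays up by itself, latched open, with nothing held by the fingers (height (world z) of plunger_grip above 0.094 m and contact force between the fingers and anything else below 0.3 N), for 0.2 s.
At the end, for the whole second after the job is handed in: The plunger is still latched open (handle at least 8 mm above its home height); the scroll board lies flat (within 6 degrees) on the cork mat, carving up, the middle of the carving within 30 mm of the mat's middle, at rest; the round carving's board is within 15 mm of where it was (height (world z) of plunger_grip above 0.094 m and horizontal distance between scroll_carrier and mat below 0.03 m and height (world z) of scroll_carrier between 0.003 and 0.012 m and angle between scroll_carrier's own z axis and vertical below 0.1 rad and linear speed of scroll_carrier below 0.02 m/s and distance of round_carrier from where it was at the start of the episode below 0.015 m); the robot touches nothing.
It fails at once if the scroll board is dropped or slammed onto the mat (faster than 0.5 m/s within 24 mm above it) (linear speed of scroll_carrier above 0.5 m/s and height (world z) of scroll_carrier below 0.03 m and horizontal distance between scroll_carrier and mat below 0.08 m).
It fails at once if the round carving's board is moved more than 15 mm (distance of round_carrier from where it was at the start of the episode above 0.015 m).
It also fails if it takes over 54 s, if anything falls off the work surface, if the arm or the gripper's body presses on something with over 40 N, if the wrist force passes 120 N, or if a joint passes its speed limit or range.

ROBOT

A 6-joint arm with a two-finger parallel gripper is mounted at the origin on the work surface. World frame = base frame: x ahead of the robot, y to its left, z up, the work surface at z = 0. Lengths are in m, angles in degrees, forces in N, time in s.
With the tool pointing down it reaches from about 0.275 to 0.725 m from the base axis. Payload 5.6 kg.
Tool frame: the origin (TCP) lies on the centre line of the jaws, within the pads' length; the fingertips stand 25 mm ahead of it and the grasp point (between the pads) lies 6 mm ahead of it; z points along the fingers, y is the line along which they close (so a half turn about z gives the same grasp; the last joint's range is limited). The gripper opens to 85 mm and grips with 20 to 120 N. Pads are 22 mm wide; open, the fingers measure 114 mm over their backs; the gripper's body (76 mm by 85 mm) begins 54 mm behind the grasp point. The pads swing forward as they close: fully open they stand 13 mm farther back than shut.
Start: joints at [82.54, 14.616, 6.199, 0, -81.583, -16.306], TCP at [0.222, 0.503, 0.256] pointing down, gripper open.
Joint ranges: [-168.99, 168.99], [-69.2, 112.95], [-62.41, 85.93], [-164.36, 98.24], [-168.68, -3.75], [-174.98, 174.98]. Speed limits (degrees/s): [147.25, 147.25, 180, 180, 180, 180].

INTERFACE

Orientations are given as a 3x3 rotation matrix whose columns are the frame's x, y, z axes.
In Python, from plant import r, optics, recognise, trace gives the robot as it stands.
- The arm moves only by the tool jog_arm, never from a script. Its argument "deltas" is a list of rows, each a list of 7 numbers: the shift along the tool's x, y, z normalised to -1 to 1, where 1 is 10 cm, then the turn, a rotation vector about the tool's x, y, z normalised to -1 to 1, where 1 is 2 pi rad, then the closure, from -1 (fully open) to 1 (shut), so that 0 is half open. In form: [[tx, ty, tz, rx, ry, rz, grip], ...]. A call has exactly 8 rows; each row is the pose to reach, as a shift and turn from the pose commanded when the call began, along the tool's axes at that moment, turning the shorter way round; what a row does not reach only later rows make up. A row lasts 1/10 s, in which the tool goes at most 50 mm and 8.59 degrees, less where a joint would pass 70% of its speed; a pose out of reach is approached as far as the arm can. A call with a number of a shift or a turn outside -1 to 1 is refused whole. A call with a gripper value outside its range is refused whole. The fingers move at their own pace and stop on an object; "grip_force" is the grip in N (left out, the last holds). Time passes only in rows, so rows that repeat a pose let the fingers close, or fill a call up. It gives the time, the measured TCP pose, the force, the opening and the grip force at its end, in the units of the state.
- r.get_obs(): the state, without advancing time (a new reading comes with each control period).
- optics.grab_frame(name): name is "scene" or "top"; returns a dict with "image" (480x640x3 uint8, blue, green, red), "z_map" (480x640 float32, m along the optical axis (not along the pixel's ray), 0 where there is no reading), "intrinsics" (3x3 intrinsics, pixels), "D" ([k1, k2, p1, p2, k3] as OpenCV has them; the pictures are not rectified), "cam_to_world" (4x4, takes a point from camera to world coordinates). Camera axes: x right, y down, z forward; pixel columns grow to the right and rows downward; lengths in m; the calibration is good to about 2 mm. A picture is of the moment at which its call begins.
- r.close_job(): hands the job in; it is judged then, once.
Trained networks look in the newest picture that a camera, given by its name, has taken for a name from the list of things; names that differ only in an ending like _2 or _b are one class to them, and where a whole thing is asked for, a point or a joint stands for the part that bears it (a point fixed in the world has none). Each returns a list of dicts, best first, with "score" (0 to 1); they miss things now and then, are a little off and sometimes report something else, mostly with a low value. They report only what shows in the picture. A call takes as long as a camera call. They do not tell look-alikes from the thing itself.
- recognise(camera, label): "point" ([column, row] in pixels, amid what is visible of it).
- trace(camera, label): "mask" (480x640 bool, what is visible of it) and "point" ([column, row] in pixels, amid what is visible of it).
The state is a dict: "t": time; "qpos": joint angles; "dq": joint speeds; "joint_efforts": joint torques, N m; "tool_pos": TCP position; "orientation": TCP orientation; "contact_force": force on the tool from outside, world axes, zero at the start; "moment": the same for the moment, N m; "opening": opening from 0.0 (shut) to 1.0 (fully open); "finger_force": force on a finger pad.
Only numpy, scipy, OpenCV 4.12 (cv2) and the standard library are available. Lean on these libraries where they do the work, as an engineer would, in place of code of your own. Each camera call takes 0.05 s, during which the arm holds its last target. There are 200 camera calls.

## Working session

There is one attempt and no reset: what is moved stays moved. The work goes in short steps, Python scripts to look and compute and a tool call to move; the robot and the scene stay as the last step left them, time stands still between calls to the robot, and variables do not carry over. Pictures are saved under pics/ and viewed, at most 10 in all, crops included, and the job is handed in when it is done.

Besides the shell and the picture viewer there is one more tool, called after "Call:" in YAML: its name, and indented under it one key for each argument. jog_arm: Moves the arm, as the interface text tells. Its arguments: {"type":"object","properties":{"deltas":{"type":"array"},"grip_force":{"type":"number"}},"required":["deltas"]}

```bash
mkdir -p pics
cat > h.py <<'E'
import numpy as np,cv2
from plant import r,optics,recognise,trace
def world(f,m):
    v,u=np.nonzero(m&(f["z_map"]>0)) if m.dtype==bool else m
    z=f["z_map"][v,u].astype(float)
    p=cv2.undistortPoints(np.stack([u,v],1).astype(float)[:,None],f["intrinsics"],np.array(f["D"]))[:,0]
    c=np.c_[p*z[:,None],z]
    T=np.array(f["cam_to_world"]);return c@T[:3,:3].T+T[:3,3]
E
python3 - <<'E'
from h import *
ims=[]
for c in("scene","top"):
    f=optics.grab_frame(c);cv2.imwrite(f"pics/{c}0.png",f["image"])
    for l in("plunger_grip","scroll_carrier","mat","round_carrier"):
        for d in trace(c,l):
            w=world(f,d["mask"]); 
            if len(w): print(c,l,round(d["score"],2),np.round(d["point"]),len(w),np.round(np.median(w,0),3),np.round(w.min(0),3),np.round(w.max(0),3))
print(r.get_obs())
E
```

```text
scene plunger_grip 0.58 [421. 296.] 185 [0.598 0.253 0.096] [0.558 0.244 0.032] [0.619 0.272 0.103]
scene plunger_grip 0.25 [182. 266.] 1426 [ 0.494 -0.263  0.03 ] [ 0.432 -0.319  0.008] [ 0.553 -0.225  0.1  ]
scene scroll_carrier 0.58 [422. 268.] 1410 [0.519 0.267 0.045] [0.439 0.227 0.001] [0.574 0.326 0.095]
scene mat 0.81 [308. 288.] 4032 [0.546 0.015 0.007] [ 0.446 -0.054 -0.001] [0.633 0.083 0.013]
scene round_carrier 0.95 [180. 266.] 1440 [ 0.494 -0.263  0.03 ] [ 0.423 -0.322  0.002] [ 0.591 -0.224  0.1  ]
top plunger_grip 0.76 [208. 156.] 303 [0.592 0.254 0.096] [0.57  0.244 0.042] [0.621 0.266 0.103]
top plunger_grip 0.61 [143. 308.] 331 [0.304 0.33  0.096] [0.282 0.326 0.011] [0.328 0.355 0.102]
top scroll_carrier 0.93 [198. 208.] 2198 [0.506 0.263 0.038] [0.457 0.227 0.011] [0.578 0.323 0.078]
top scroll_carrier 0.51 [209. 157.] 265 [0.592 0.254 0.096] [0.57  0.245 0.043] [0.618 0.265 0.103]
top mat 0.96 [333. 205.] 5771 [0.54  0.014 0.007] [ 0.45  -0.056 -0.004] [0.635 0.083 0.013]
top round_carrier 0.6 [480. 236.] 2449 [ 0.482 -0.264  0.029] [ 0.433 -0.327  0.008] [ 0.554 -0.225  0.078]
{'t': 0.5, 'qpos': array([ 8.25403759e+01,  1.46171645e+01,  6.19370358e+00, -1.55283800e-03,
       -8.15839869e+01, -1.63079561e+01]), 'dq': array([ 0.07267362, -0.0271809 ,  0.00780727, -0.01313504,  0.09627464,
       -0.15445912]), 'joint_efforts': array([ 1.09508714e-03, -3.86052740e+01,  2.37892663e+01,  5.36425442e+00,
       -1.05262745e-03,  4.69111939e-06]), 'tool_pos': array([0.22161183, 0.5033239 , 0.25623026]), 'orientation': array([[ 9.15186261e-01, -4.03031148e-01, -4.34595279e-05],
       [-4.03031150e-01, -9.15186252e-01, -1.25408154e-04],
       [ 1.07698300e-05,  1.32287363e-04, -9.99999991e-01]]), 'contact_force': array([ 0.47457827, -0.33377357,  0.00376405]), 'moment': array([0.01418225, 0.00676826, 0.01743502]), 'finger_force': 0.0, 'opening': 1.0021756680599143}
```

Run:
```python
from h import *
f=optics.grab_frame("top");im=f["image"]
a=cv2.resize(im[110:340,90:550],(800,400),interpolation=cv2.INTER_CUBIC)
cv2.imwrite("pics/a.png",a)
c=cv2.resize(im[125:275,130:280],(600,600),interpolation=cv2.INTER_CUBIC);cv2.imwrite("pics/b.png",c)
m=trace("top","mat")[0]["mask"];w=world(f,m);w=w[abs(w[:,2]-.006)<.006];print("mat",cv2.minAreaRect(w[:,:2].astype(np.float32)),w.mean(0))
# handle and carving by height in region
W=world(f,np.ones((480,640),bool))
R=(W[:,0]>.4)&(W[:,0]<.68)&(W[:,1]>.18)&(W[:,1]<.37)
for n,lo,hi in(("handle",.085,.12),("carving",.045,.082),("board",.02,.034)):
    s=W[R&(W[:,2]>lo)&(W[:,2]<hi)];print(n,len(s),cv2.minAreaRect(s[:,:2].astype(np.float32)),np.median(s,0).round(4),s[:,2].max())
    if n!="board":
        q=s if n=="handle" else s[s[:,0]<.555]
        print(cv2.minAreaRect(q[:,:2].astype(np.float32)),q.min(0),q.max(0))
```

```text
mat ((0.5430520176887512, 0.013077590614557266), (0.13283242285251617, 0.18224690854549408), 85.82466125488281) [0.54023098 0.0137755  0.00673176]
handle 227 ((0.5953099727630615, 0.25530439615249634), (0.013435525819659233, 0.050608787685632706), 76.63470458984375) [0.5934 0.2544 0.097 ] 0.1019432846612589
((0.5953099727630615, 0.25530439615249634), (0.013435525819659233, 0.050608787685632706), 76.63470458984375) [0.57052118 0.24443    0.0850506 ] [0.62056608 0.26737004 0.10194328]
carving 1435 ((0.5461198687553406, 0.2677871882915497), (0.0767405554652214, 0.1562340259552002), 75.32278442382812) [0.5161 0.2677 0.0711] 0.08187054424005491
((0.5064932107925415, 0.2762165069580078), (0.045394349843263626, 0.07520709931850433), 76.3885269165039) [0.46493233 0.24624951 0.04501897] [0.54384116 0.30594089 0.07871347]
board 1213 ((0.5674181580543518, 0.26023948192596436), (0.09490291774272919, 0.2178817242383957), 75.95616149902344) [0.519  0.2537 0.0278] 0.03395001870145131
```

View pics/a.png

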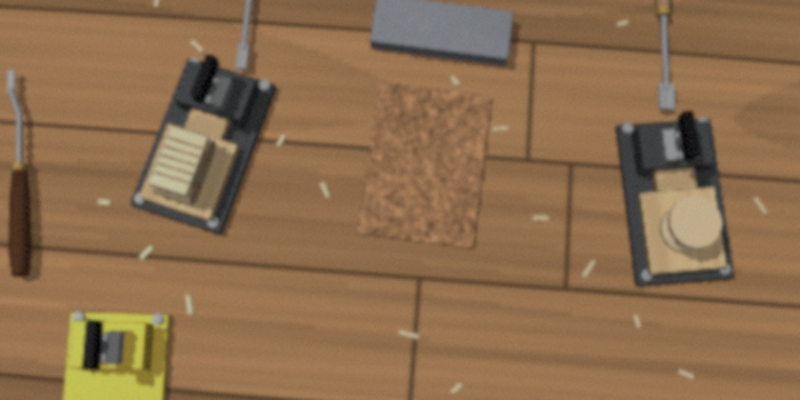

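View pics/b.png

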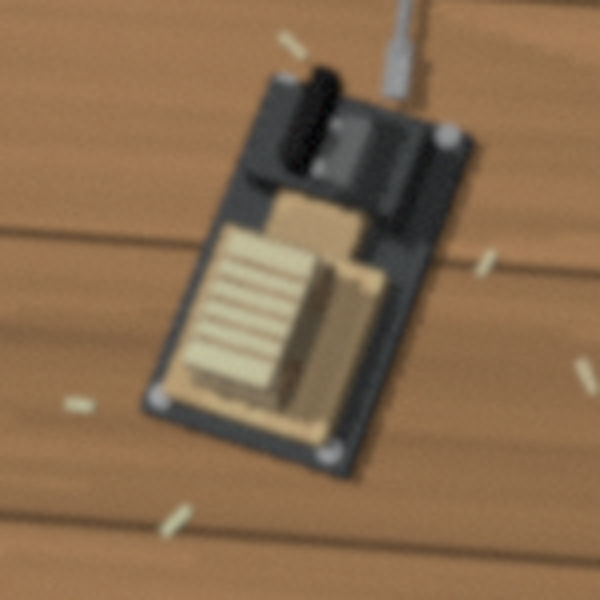

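View pics/scene0.png

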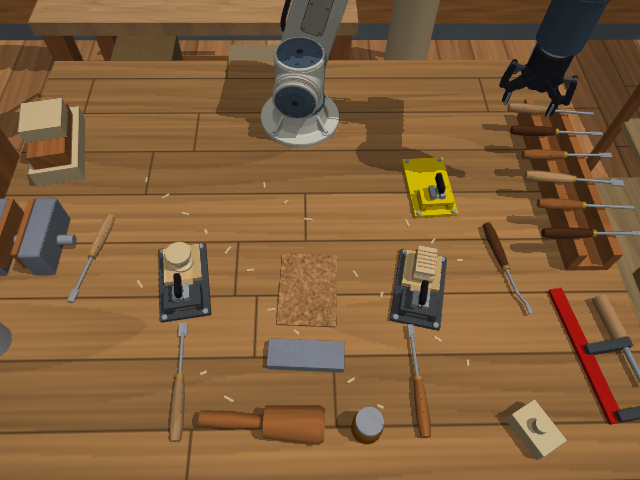

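The picture shows three plungers: the scroll holder's at top pixel (208,156), the round holder's at about (485,190), and the yellow look-alike at (143,308). I choose the one at (208,156). It sits on the black holder beside the ribbed, flat-sided carving, the handle-to-carving distance measures 91 mm (90 expected), and the crop confirms it. The mat is at (333,205).

```bash
cat >> h.py <<'E'
from scipy.spatial.transform import Rotation as Ro
def delta(p,yaw):
    o=r.get_obs();R=np.array(o["orientation"])
    a=np.radians(yaw);T=np.array([[np.cos(a),np.sin(a),0],[np.sin(a),-np.cos(a),0],[0,0,-1]])
    print("t",o["t"],"shift",(R.T@(np.array(p)-o["tool_pos"])/.1).round(3),"turn",(Ro.from_matrix(R.T@T).as_rotvec()/2/np.pi).round(4))
E
python3 -c "
from h import *
delta([.5953,.2553,.16],-13.5)"
```

```text
t 0.6 shift [4.42  0.764 0.963] turn [-0.      0.     -0.0285]
```

Call:
jog_arm:
  deltas:
    - [0.4, 0.1, 0, 0, 0, -0.01, -1]
    - [0.8, 0.2, 0, 0, 0, -0.02, -1]
    - [1, 0.3, 0, 0, 0, -0.0285, -1]
    - [1, 0.4, 0, 0, 0, -0.0285, -1]
    - [1, 0.4, 0, 0, 0, -0.0285, -1]
    - [1, 0.4, 0, 0, 0, -0.0285, -1]
    - [1, 0.4, 0, 0, 0, -0.0285, -1]
    - [1, 0.4, 0, 0, 0, -0.0285, -1]

```text
t: 1.4
tool_pos: [0.2966, 0.4271, 0.2561]
orientation: [[0.973, -0.233, -0.0], [-0.233, -0.973, -0.0], [-0.0, 0.0, -1.0]]
contact_force: [0.7, 0.4, -0.4]
opening: 1.003
finger_force: 0.0
```

Call:
jog_arm:
  deltas:
    - [0.4, 0, 0, 0, 0, 0, -1]
    - [0.8, 0, 0, 0, 0, 0, -1]
    - [1, 0, 0, 0, 0, 0, -1]
    - [1, 0, 0, 0, 0, 0, -1]
    - [1, 0, 0, 0, 0, 0, -1]
    - [1, 0, 0, 0, 0, 0, -1]
    - [1, 0, 0, 0, 0, 0, -1]
    - [1, 0, 0, 0, 0, 0, -1]

```text
t: 2.2
tool_pos: [0.3936, 0.4034, 0.2566]
orientation: [[0.973, -0.232, 0.0], [-0.232, -0.973, 0.0], [0.0, -0.0, -1.0]]
contact_force: [0.6, 0.3, 0.1]
opening: 1.002
finger_force: 0.0
```

Call:
jog_arm:
  deltas:
    - [0.4, 0, 0, 0, 0, 0, -1]
    - [0.8, 0, 0, 0, 0, 0, -1]
    - [1, 0, 0, 0, 0, 0, -1]
    - [1, 0, 0, 0, 0, 0, -1]
    - [1, 0, 0, 0, 0, 0, -1]
    - [1, 0, 0, 0, 0, 0, -1]
    - [1, 0, 0, 0, 0, 0, -1]
    - [1, 0, 0, 0, 0, 0, -1]

```text
t: 3.0
tool_pos: [0.4909, 0.3801, 0.2567]
orientation: [[0.973, -0.232, 0.0], [-0.232, -0.973, 0.0], [0.0, -0.001, -1.0]]
contact_force: [0.0, 0.6, 0.0]
opening: 1.0
finger_force: 0.0
```

```bash
python3 -c "
from h import *
delta([.5953,.2553,.16],-13.5)"
```

```text
t 3.0 shift [1.306 0.972 0.967] turn [-0.0001 -0.      0.0002]
```

Call:
jog_arm:
  deltas:
    - [0.3, 0.3, 0, 0, 0, 0, -0.2]
    - [0.6, 0.6, 0, 0, 0, 0, -0.2]
    - [1, 0.97, 0.2, 0, 0, 0, -0.2]
    - [1, 0.97, 0.5, 0, 0, 0, -0.2]
    - [1, 0.97, 0.5, 0, 0, 0, -0.2]
    - [1, 0.97, 0.5, 0, 0, 0, -0.2]
    - [1, 0.97, 0.5, 0, 0, 0, -0.2]
    - [1, 0.97, 0.5, 0, 0, 0, -0.2]

```text
t: 3.8
tool_pos: [0.5662, 0.2635, 0.2082]
orientation: [[0.973, -0.232, 0.003], [-0.232, -0.973, 0.002], [0.002, -0.002, -1.0]]
contact_force: [-0.5, 0.5, 0.1]
opening: 0.6
finger_force: 0.0
```

Run:
```python
from h import *
delta([.5953,.2553,.135],-13.5)
f=optics.grab_frame("scene");
W=world(f,np.ones((480,640),bool))
s=W[(W[:,0]>.55)&(W[:,0]<.64)&(W[:,1]>.22)&(W[:,1]<.29)&(W[:,2]>.082)&(W[:,2]<.105)]
print(len(s),cv2.minAreaRect(s[:,:2].astype(np.float32)),np.median(s,0))
im=f["image"];cv2.imwrite("pics/c.png",cv2.resize(im[190:340,350:500],(600,600),interpolation=cv2.INTER_CUBIC))
```

```text
t 3.8 shift [0.3   0.014 0.733] turn [-0.0004 -0.0004  0.0003]
161 ((0.5938812494277954, 0.25550341606140137), (0.013345967046916485, 0.04989484325051308), 75.92398071289062) [0.59608321 0.25427063 0.09671144]
```

View pics/c.png

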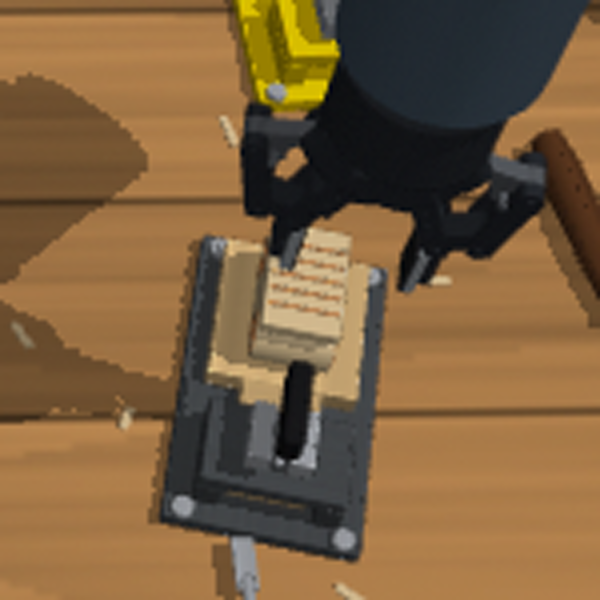

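Both cameras give the handle as (0.595, 0.2554) with a yaw of about −13.7°. The crop shows it at (295,410), clear in front of the open fingers.

Call:
jog_arm:
  deltas:
    - [0.29, 0.01, 0, 0, 0, 0, -0.2]
    - [0.29, 0.01, 0.2, 0, 0, 0, -0.2]
    - [0.29, 0.01, 0.5, 0, 0, 0, -0.2]
    - [0.29, 0.01, 0.8, 0, 0, 0, -0.2]
    - [0.29, 0.01, 0.8, 0, 0, 0, -0.2]
    - [0.29, 0.01, 0.8, 0, 0, 0, -0.2]
    - [0.29, 0.01, 0.8, 0, 0, 0, -0.2]
    - [0.29, 0.01, 0.8, 0, 0, 0, -0.2]

```text
t: 4.65
tool_pos: [0.5949, 0.255, 0.1285]
orientation: [[0.972, -0.233, 0.003], [-0.233, -0.972, 0.002], [0.003, -0.003, -1.0]]
contact_force: [0.1, -0.1, 0.5]
opening: 0.596
finger_force: 0.0
```

```bash
python3 -c "
from h import *
delta([.595,.2554,.092],-13.7)"
```

```text
t 4.65 shift [-0.001 -0.003  0.365] turn [-0.0004 -0.0004  0.0006]
```

Call:
jog_arm:
  deltas:
    - [0, 0, 0.12, 0, 0, 0, -0.2]
    - [0, 0, 0.24, 0, 0, 0, -0.2]
    - [0, 0, 0.365, 0, 0, 0, -0.2]
    - [0, 0, 0.365, 0, 0, 0, 1]
    - [0, 0, 0.365, 0, 0, 0, 1]
    - [0, 0, 0.365, 0, 0, 0, 1]
    - [0, 0, 0.365, 0, 0, 0, 1]
    - [0, 0, 0.365, 0, 0, 0, 1]
  grip_force: 60

```text
t: 5.45
tool_pos: [0.5943, 0.2549, 0.09]
orientation: [[0.972, -0.233, 0.001], [-0.233, -0.972, 0.001], [0.001, -0.001, -1.0]]
contact_force: [1.3, 2.8, -1.7]
opening: 0.143
finger_force: 59.5
```

Call:
jog_arm:
  deltas:
    - [0, 0, -0.04, 0, 0, 0, 1]
    - [0, 0, -0.08, 0, 0, 0, 1]
    - [0, 0, -0.12, 0, 0, 0, 1]
    - [0, 0, -0.17, 0, 0, 0, 1]
    - [0, 0, -0.17, 0, 0, 0, 1]
    - [0, 0, -0.17, 0, 0, 0, 1]
    - [0, 0, -0.17, 0, 0, 0, 1]
    - [0, 0, -0.17, 0, 0, 0, 1]

```text
t: 6.25
tool_pos: [0.5942, 0.2548, 0.1056]
orientation: [[0.972, -0.234, -0.0], [-0.234, -0.972, 0.001], [-0.0, -0.001, -1.0]]
contact_force: [5.0, 3.5, -11.3]
opening: 0.14
finger_force: 58.5
```

Call:
jog_arm:
  deltas:
    - [0, 0, -0.02, 0, 0, 0.015, 1]
    - [0, 0, -0.02, 0, 0, 0.03, 1]
    - [0, 0, -0.02, 0, 0, 0.045, 1]
    - [0, 0, -0.02, 0, 0, 0.06, 1]
    - [0, 0, -0.02, 0, 0, 0.075, 1]
    - [0, 0, -0.02, 0, 0, 0.09, 1]
    - [0, 0, -0.02, 0, 0, 0.105, 1]
    - [0, 0, -0.02, 0, 0, 0.12, 1]

```text
t: 7.05
tool_pos: [0.5944, 0.2552, 0.1076]
orientation: [[0.546, -0.838, 0.0], [-0.838, -0.546, 0.002], [-0.001, -0.001, -1.0]]
contact_force: [5.3, 4.7, -11.0]
opening: 0.147
finger_force: 58.6
```

Turning well; to about 83° in all.

Call:
jog_arm:
  deltas:
    - [0, 0, 0, 0, 0, 0.018, 1]
    - [0, 0, 0, 0, 0, 0.036, 1]
    - [0, 0, 0, 0, 0, 0.054, 1]
    - [0, 0, 0, 0, 0, 0.072, 1]
    - [0, 0, 0, 0, 0, 0.09, 1]
    - [0, 0, 0, 0, 0, 0.11, 1]
    - [0, 0, 0, 0, 0, 0.11, 1]
    - [0, 0, 0, 0, 0, 0.11, 1]

```text
t: 7.85
tool_pos: [0.5948, 0.2554, 0.1078]
orientation: [[-0.11, -0.994, 0.001], [-0.994, 0.11, 0.002], [-0.002, -0.001, -1.0]]
contact_force: [6.4, 5.8, -11.0]
opening: 0.145
finger_force: 58.6
```

Call:
jog_arm:
  deltas:
    - [0, 0, 0.02, 0, 0, 0, 1]
    - [0, 0, 0.04, 0, 0, 0, 1]
    - [0, 0, 0.05, 0, 0, 0, 1]
    - [0, 0, 0.05, 0, 0, 0, 0.2]
    - [0, 0, 0.05, 0, 0, 0, 0]
    - [0, 0, 0.05, 0, 0, 0, 0]
    - [0, 0, 0.05, 0, 0, 0, 0]
    - [0, 0, 0.05, 0, 0, 0, 0]

```text
t: 8.65
tool_pos: [0.594, 0.2542, 0.1041]
orientation: [[-0.11, -0.994, 0.0], [-0.994, 0.11, -0.0], [0.0, -0.0, -1.0]]
contact_force: [0.2, 0.3, 0.4]
opening: 0.501
finger_force: 0.0
```

Call:
jog_arm:
  deltas:
    - [0, 0, 0, 0, 0, 0, 0]
    - [0, 0, 0, 0, 0, 0, 0]
    - [0, 0, -0.1, 0, 0, 0, 0]
    - [0, 0, -0.2, 0, 0, 0, 0]
    - [0, 0, -0.4, 0, 0, 0, 0]
    - [0, 0, -0.6, 0, 0, 0, 0]
    - [0, 0, -0.6, 0, 0, 0, 0]
    - [0, 0, -0.6, 0, 0, 0, 0]

```text
t: 9.45
tool_pos: [0.5943, 0.2546, 0.1649]
orientation: [[-0.11, -0.994, 0.002], [-0.994, 0.11, 0.001], [-0.002, -0.001, -1.0]]
contact_force: [-0.9, 0.2, -0.2]
opening: 0.5
finger_force: 0.0
```

Run:
```python
from h import *
delta([.5067,.2763,.16],-13.7)
for c in("top","scene"):
    f=optics.grab_frame(c);W=world(f,np.ones((480,640),bool))
    s=W[(W[:,0]>.55)&(W[:,0]<.64)&(W[:,1]>.21)&(W[:,1]<.30)&(W[:,2]>.09)&(W[:,2]<.12)]
    if len(s)>5:print(c,len(s),cv2.minAreaRect(s[:,:2].astype(np.float32)),np.median(s,0))
cv2.imwrite("pics/d.png",cv2.resize(f["image"][190:340,350:500],(600,600),interpolation=cv2.INTER_CUBIC))
```

```text
t 9.45 shift [-0.119  0.895  0.048] turn [-0.0004  0.     -0.2295]
top 180 ((0.594245970249176, 0.24891851842403412), (0.037137508392333984, 0.013950163498520851), 83.45091247558594) [0.59204014 0.24549295 0.10826778]
scene 132 ((0.5949066281318665, 0.2551162540912628), (0.04952267184853554, 0.013054599054157734), 80.94898986816406) [0.59674994 0.24383176 0.10403565]
```

View pics/d.png

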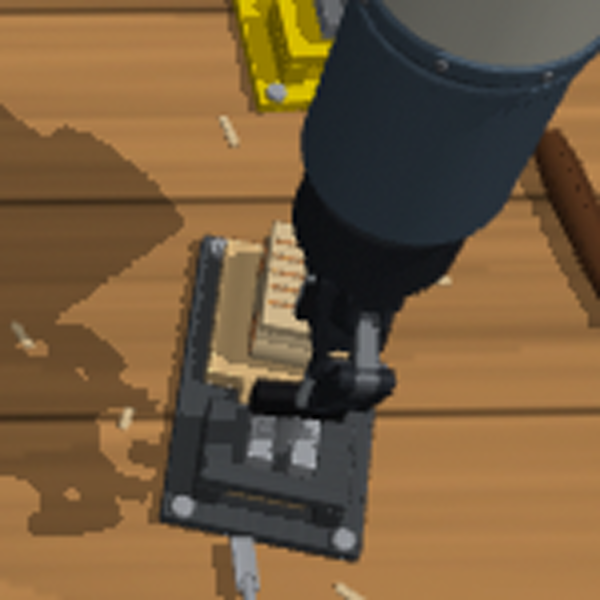

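The handle is latched: it lies crosswise at crop (310,395), its top is at about 0.108 m, and it held with the fingers off. Next, the carving.

Call:
jog_arm:
  deltas:
    - [-0.02, 0.15, 0, 0, 0, -0.02, -0.8]
    - [-0.04, 0.3, 0, 0, 0, -0.04, -0.8]
    - [-0.08, 0.6, 0, 0, 0, -0.06, -0.8]
    - [-0.12, 0.89, 0, 0, 0, -0.08, -0.8]
    - [-0.12, 0.89, 0, 0, 0, -0.1, -0.8]
    - [-0.12, 0.89, 0, 0, 0, -0.12, -0.8]
    - [-0.12, 0.89, 0, 0, 0, -0.14, -0.8]
    - [-0.12, 0.89, 0, 0, 0, -0.16, -0.8]

```text
t: 10.35
tool_pos: [0.5064, 0.2758, 0.163]
orientation: [[0.784, -0.621, -0.001], [-0.621, -0.784, -0.001], [-0.0, 0.002, -1.0]]
contact_force: [1.1, -0.0, -0.1]
opening: 0.9
finger_force: 0.0
```

Call:
jog_arm:
  deltas:
    - [0, 0, 0, 0, 0, -0.02, -0.8]
    - [0, 0, 0, 0, 0, -0.04, -0.8]
    - [0, 0, 0, 0, 0, -0.06, -0.8]
    - [0, 0, 0, 0, 0, -0.0695, -0.8]
    - [0, 0, 0, 0, 0, -0.0695, -0.8]
    - [0, 0, 0, 0, 0, -0.0695, -0.8]
    - [0, 0, 0, 0, 0, -0.0695, -0.8]
    - [0, 0, 0, 0, 0, -0.0695, -0.8]

```text
t: 11.15
tool_pos: [0.5069, 0.276, 0.1636]
orientation: [[0.971, -0.237, -0.0], [-0.237, -0.971, -0.0], [-0.0, 0.0, -1.0]]
contact_force: [0.5, -0.7, 0.1]
opening: 0.899
finger_force: 0.0
```

```bash
python3 -c "
from h import *
delta([.507,.2764,.062],-13.7)"
```

```text
t 11.15 shift [ 1.000e-03 -5.000e-03  1.016e+00] turn [ 0.      0.     -0.0001]
```

Call:
jog_arm:
  deltas:
    - [0, 0, 0.25, 0, 0, 0, -0.8]
    - [0, 0, 0.5, 0, 0, 0, -0.8]
    - [0, 0, 0.7, 0, 0, 0, -0.8]
    - [0, 0, 0.85, 0, 0, 0, -0.8]
    - [0, 0, 1, 0, 0, 0, -0.8]
    - [0, 0, 1, 0, 0, 0, -0.8]
    - [0, 0, 1, 0, 0, 0, -0.8]
    - [0, 0, 1, 0, 0, 0, -0.8]

```text
t: 11.95
tool_pos: [0.5075, 0.2765, 0.0649]
orientation: [[0.972, -0.237, 0.002], [-0.237, -0.972, 0.001], [0.001, -0.001, -1.0]]
contact_force: [0.3, 0.3, 0.5]
opening: 0.897
finger_force: 0.0
```

Call:
jog_arm:
  deltas:
    - [0, 0, 0, 0, 0, 0, 1]
    - [0, 0, 0, 0, 0, 0, 1]
    - [0, 0, 0, 0, 0, 0, 1]
    - [0, 0, 0, 0, 0, 0, 1]
    - [0, 0, 0, 0, 0, 0, 1]
    - [0, 0, 0, 0, 0, 0, 1]
    - [0, 0, 0, 0, 0, 0, 1]
    - [0, 0, 0, 0, 0, 0, 1]
  grip_force: 60

```text
t: 12.75
tool_pos: [0.5073, 0.2765, 0.0646]
orientation: [[0.972, -0.236, 0.001], [-0.236, -0.972, 0.001], [0.001, -0.001, -1.0]]
contact_force: [-2.6, 2.0, 5.5]
opening: 0.505
finger_force: 63.8
```

Call:
jog_arm:
  deltas:
    - [-0.05, 0, -0.005, 0, 0, 0, 1]
    - [-0.1, 0, -0.005, 0, 0, 0, 1]
    - [-0.2, 0, -0.005, 0, 0, 0, 1]
    - [-0.3, 0, -0.005, 0, 0, 0, 1]
    - [-0.4, 0, -0.005, 0, 0, 0, 1]
    - [-0.5, 0, -0.005, 0, 0, 0, 1]
    - [-0.6, 0, -0.005, 0, 0, 0, 1]
    - [-0.7, 0, -0.005, 0, 0, 0, 1]

```text
t: 13.55
tool_pos: [0.4382, 0.2929, 0.0645]
orientation: [[0.972, -0.236, 0.0], [-0.236, -0.972, 0.0], [0.0, -0.0, -1.0]]
contact_force: [4.2, -0.6, 3.1]
opening: 0.505
finger_force: 63.5
```

Run:
```python
from h import *
print(r.get_obs()["contact_force"],r.get_obs()["tool_pos"],r.get_obs()["opening"])
f=optics.grab_frame("top")
cv2.imwrite("pics/e.png",cv2.resize(f["image"][110:340,90:390],(782,600),interpolation=cv2.INTER_CUBIC))
```

```text
[ 4.16096965 -0.55020748  3.08824385] [0.43818131 0.29290413 0.06449369] 0.5048419619394853
```

View pics/e.png

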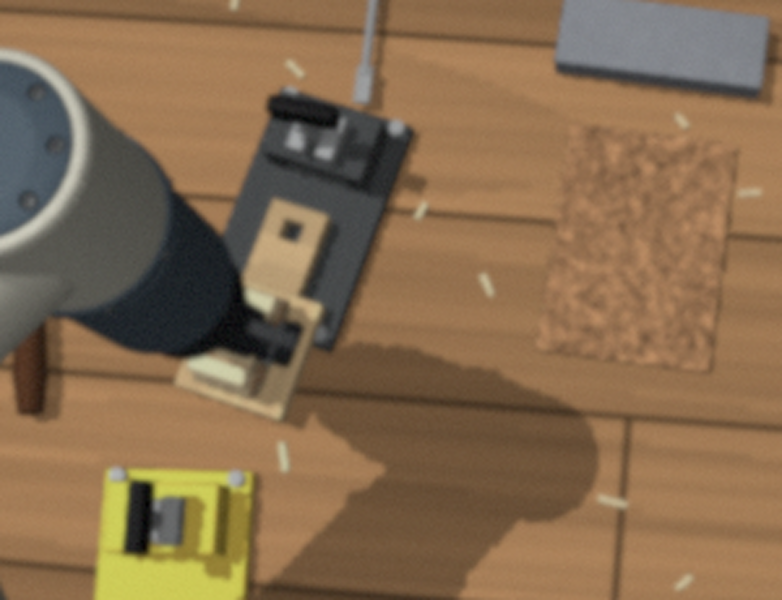

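The board is out: its tongue with the pin hole, at crop (290,230), is clear of the bridge, and the handle at (305,110) is still latched. Now I lift and carry.

Call:
jog_arm:
  deltas:
    - [0, 0, -0.05, 0, 0, 0, 1]
    - [0, 0, -0.15, 0, 0, 0, 1]
    - [0, 0, -0.25, 0, 0, 0, 1]
    - [0, 0, -0.35, 0, 0, 0, 1]
    - [0, 0, -0.45, 0, 0, 0, 1]
    - [0, 0, -0.55, 0, 0, 0, 1]
    - [0, 0, -0.6, 0, 0, 0, 1]
    - [0, 0, -0.6, 0, 0, 0, 1]

```text
t: 14.4
tool_pos: [0.4393, 0.2929, 0.1253]
orientation: [[0.972, -0.237, 0.001], [-0.237, -0.972, 0.001], [0.001, -0.002, -1.0]]
contact_force: [0.2, 0.2, -3.6]
opening: 0.508
finger_force: 62.7
```

Call:
jog_arm:
  deltas:
    - [0.04, 0.1, 0, 0, 0, 0, 1]
    - [0.1, 0.2, 0, 0, 0, 0, 1]
    - [0.2, 0.35, 0, 0, 0, 0, 1]
    - [0.3, 0.5, 0, 0, 0, 0, 1]
    - [0.4, 0.65, 0, 0, 0, 0, 1]
    - [0.5, 0.8, 0, 0, 0, 0, 1]
    - [0.55, 0.9, 0, 0, 0, 0, 1]
    - [0.6, 1, 0, 0, 0, 0, 1]

```text
t: 15.2
tool_pos: [0.4735, 0.18, 0.124]
orientation: [[0.971, -0.237, -0.001], [-0.237, -0.971, -0.0], [-0.001, 0.0, -1.0]]
contact_force: [-0.1, 0.8, -4.1]
opening: 0.505
finger_force: 62.7
```

Call:
jog_arm:
  deltas:
    - [0.1, 0.15, 0, 0, 0, 0, 1]
    - [0.2, 0.3, 0, 0, 0, 0, 1]
    - [0.3, 0.45, 0, 0, 0, 0, 1]
    - [0.4, 0.6, 0, 0, 0, 0, 1]
    - [0.5, 0.7, 0, 0, 0, 0, 1]
    - [0.55, 0.8, 0, 0, 0, 0, 1]
    - [0.6, 0.9, 0, 0, 0, 0, 1]
    - [0.65, 1, 0, 0, 0, 0, 1]

```text
t: 16.0
tool_pos: [0.513, 0.0681, 0.1242]
orientation: [[0.972, -0.236, -0.0], [-0.236, -0.972, 0.0], [-0.0, -0.0, -1.0]]
contact_force: [-0.1, 0.6, -3.3]
opening: 0.507
finger_force: 62.7
```

```bash
python3 -c "
from h import *
delta([.542,.0135,.06],-13.7)
print(r.get_obs()['tool_pos'],r.get_obs()['opening'])"
```

```text
t 16.0 shift [0.411 0.462 0.642] turn [-0.      0.      0.0001]
[0.51304376 0.06808963 0.1242031 ] 0.507400034181048
```

Call:
jog_arm:
  deltas:
    - [0.12, 0.12, 0, 0, 0, 0, 1]
    - [0.24, 0.26, 0, 0, 0, 0, 1]
    - [0.36, 0.4, 0.05, 0, 0, 0, 1]
    - [0.4, 0.44, 0.12, 0, 0, 0, 1]
    - [0.4, 0.44, 0.2, 0, 0, 0, 1]
    - [0.4, 0.44, 0.3, 0, 0, 0, 1]
    - [0.4, 0.44, 0.4, 0, 0, 0, 1]
    - [0.4, 0.44, 0.4, 0, 0, 0, 1]

```text
t: 16.8
tool_pos: [0.5399, 0.0168, 0.0823]
orientation: [[0.972, -0.236, -0.004], [-0.236, -0.972, -0.001], [-0.004, 0.001, -1.0]]
contact_force: [-0.3, -0.4, -4.6]
opening: 0.508
finger_force: 62.6
```

Run:
```python
from h import *
delta([.542,.0135,.0585],-13.7)
f=optics.grab_frame("scene");
cv2.imwrite("pics/g.png",cv2.resize(f["image"][190:350,220:400],(675,600),interpolation=cv2.INTER_CUBIC))
```

```text
t 16.8 shift [0.029 0.027 0.238] turn [0.0002 0.0006 0.0001]
```

View pics/g.png

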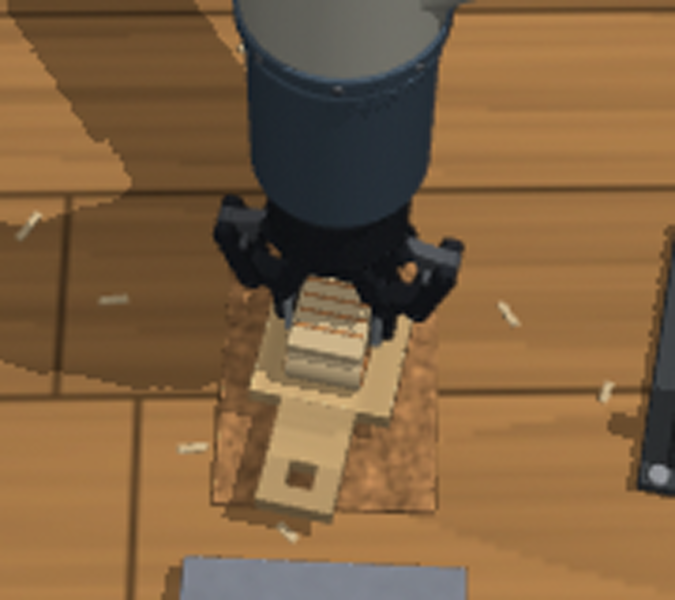

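The board hangs level over the mat, with the carving at crop (325,335) and the tongue clear of the grey stone. I lower it gently.

Call:
jog_arm:
  deltas:
    - [0.01, 0.02, 0.05, 0, 0, 0, 1]
    - [0.01, 0.02, 0.1, 0, 0, 0, 1]
    - [0.01, 0.02, 0.14, 0, 0, 0, 1]
    - [0.01, 0.02, 0.17, 0, 0, 0, 1]
    - [0.01, 0.02, 0.19, 0, 0, 0, 1]
    - [0.01, 0.02, 0.21, 0, 0, 0, 1]
    - [0.01, 0.02, 0.225, 0, 0, 0, 1]
    - [0.01, 0.02, 0.225, 0, 0, 0, 1]

```text
t: 17.65
tool_pos: [0.5419, 0.0143, 0.0616]
orientation: [[0.972, -0.237, -0.0], [-0.237, -0.972, -0.0], [-0.0, 0.0, -1.0]]
contact_force: [0.2, -0.1, -3.0]
opening: 0.505
finger_force: 62.6
```

Call:
jog_arm:
  deltas:
    - [0, 0, 0.005, 0, 0, 0, 1]
    - [0, 0, 0.01, 0, 0, 0, 1]
    - [0, 0, 0.015, 0, 0, 0, 1]
    - [0, 0, 0.02, 0, 0, 0, 1]
    - [0, 0, 0.025, 0, 0, 0, 1]
    - [0, 0, 0.03, 0, 0, 0, 1]
    - [0, 0, 0.03, 0, 0, 0, 1]
    - [0, 0, 0.03, 0, 0, 0, 1]

```text
t: 18.45
tool_pos: [0.542, 0.0143, 0.0588]
orientation: [[0.972, -0.237, -0.0], [-0.237, -0.972, -0.0], [-0.0, 0.0, -1.0]]
contact_force: [0.4, -0.6, -4.3]
opening: 0.507
finger_force: 62.6
```

Call:
jog_arm:
  deltas:
    - [0, 0, 0.004, 0, 0, 0, 1]
    - [0, 0, 0.008, 0, 0, 0, 1]
    - [0, 0, 0.012, 0, 0, 0, 1]
    - [0, 0, 0.016, 0, 0, 0, 1]
    - [0, 0, 0.016, 0, 0, 0, 1]
    - [0, 0, 0.016, 0, 0, 0, 1]
    - [0, 0, 0.016, 0, 0, 0, 1]
    - [0, 0, 0.016, 0, 0, 0, 1]

```text
t: 19.25
tool_pos: [0.542, 0.0143, 0.0586]
orientation: [[0.972, -0.236, 0.001], [-0.236, -0.972, -0.0], [0.001, -0.0, -1.0]]
contact_force: [-5.3, 1.1, 7.6]
opening: 0.504
finger_force: 64.3
```

In contact with the mat. Release and rise.

Call:
jog_arm:
  deltas:
    - [0, 0, 0, 0, 0, 0, 0]
    - [0, 0, 0, 0, 0, 0, -0.3]
    - [0, 0, 0, 0, 0, 0, -0.5]
    - [0, 0, 0, 0, 0, 0, -0.5]
    - [0, 0, 0, 0, 0, 0, -0.5]
    - [0, 0, 0, 0, 0, 0, -0.5]
    - [0, 0, -0.05, 0, 0, 0, -0.5]
    - [0, 0, -0.1, 0, 0, 0, -0.5]

```text
t: 20.05
tool_pos: [0.542, 0.0143, 0.0675]
orientation: [[0.972, -0.237, -0.0], [-0.237, -0.972, -0.0], [-0.0, 0.0, -1.0]]
contact_force: [0.0, -0.4, -0.1]
opening: 0.755
finger_force: 0.0
```

Call:
jog_arm:
  deltas:
    - [0, 0, -0.2, 0, 0, 0, -0.5]
    - [0, 0, -0.4, 0, 0, 0, -0.5]
    - [0, 0, -0.7, 0, 0, 0, -0.5]
    - [0, 0, -1, 0, 0, 0, -0.5]
    - [0, 0, -1, 0, 0, 0, -0.5]
    - [0, 0, -1, 0, 0, 0, -0.5]
    - [0, 0, -1, 0, 0, 0, -0.5]
    - [0, 0, -1, 0, 0, 0, -0.5]

```text
t: 20.85
tool_pos: [0.5414, 0.0142, 0.1662]
orientation: [[0.972, -0.237, -0.002], [-0.237, -0.972, -0.0], [-0.002, 0.001, -1.0]]
contact_force: [0.4, -0.1, -0.3]
opening: 0.748
finger_force: 0.0
```

Run:
```python
from h import *
f=optics.grab_frame("scene");W=world(f,np.ones((480,640),bool))
def box(x0,x1,y0,y1,z0,z1):
    s=W[(W[:,0]>x0)&(W[:,0]<x1)&(W[:,1]>y0)&(W[:,1]<y1)&(W[:,2]>z0)&(W[:,2]<z1)];print(len(s),cv2.minAreaRect(s[:,:2].astype(np.float32)),np.median(s,0))
box(.48,.62,-.05,.08,.055,.075); box(.48,.68,-.06,.09,.014,.026); box(.55,.64,.2,.3,.09,.12)
cv2.imwrite("pics/k.png",f["image"][180:340,140:460])
```

```text
593 ((0.5408859848976135, 0.015256781131029129), (0.04409148916602135, 0.07021705061197281), 76.738525390625) [0.54309196 0.01520355 0.06642538]
1467 ((0.5835837721824646, 0.01542181521654129), (0.14749987423419952, 0.19272297620773315), 89.97865295410156) [0.58976029 0.00307897 0.02174404]
225 ((0.5936802625656128, 0.2553256154060364), (0.04937579855322838, 0.015025438740849495), 83.58731079101562) [0.59679112 0.25477027 0.10716005]
```

View pics/k.png

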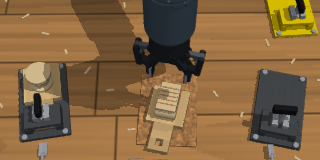

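The board lies on the mat with its carving at crop (165,100). The handle at (283,110) is latched crosswise, and the round holder at (45,95) is as it was. Handing in.

```bash
python3 -c "
from h import *
print(r.close_job())"
```

```text
the job is handed in; nothing more can be done
None
```

I handed the job in at about 21 s: the scroll board lies flat on the cork mat, carving up and within a few millimetres of its middle, the plunger is latched open, and the round carving looks undisturbed; no verdict was returned.

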